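# Sort lunch boxes by weight and set the warmer

### The job

Some of these closed lunch boxes are full of food and some are empty, and only their weight tells: stand every full one upright on the steel plate of the warmer and every empty one upright in the blue washing-up tray, with the warmer's lever still at off. Then swing the lever to the mark with as many red dots as there are full boxes on the plate, and let go. Leave the orange mug, the steel tumbler and the tawa where they are.

Things in the scene. Friction and masses are not known exactly. Their poses are not given: they have to be found in the camera images.
- lunch_a: round stainless-steel lunch box with a snapped-on lid, all alike outside: 84 mm diameter, 58 mm high to the lid's top; on the lid's centre a black grip bar 16 mm thick (box x) x 30 mm long (box y) x 26 mm high, so 84 mm high in all. Origin: centre of the underside, z up. Full of food it weighs 0.53 to 0.63 kg, empty 0.18 kg; it cannot be seen which. May be absent
- lunch_b: round stainless-steel lunch box with a snapped-on lid, all alike outside: 84 mm diameter, 58 mm high to the lid's top; on the lid's centre a black grip bar 16 mm thick (box x) x 30 mm long (box y) x 26 mm high, so 84 mm high in all. Origin: centre of the underside, z up. Full of food it weighs 0.53 to 0.63 kg, empty 0.18 kg; it cannot be seen which. May be absent
- lunch_c: round stainless-steel lunch box with a snapped-on lid, all alike outside: 84 mm diameter, 58 mm high to the lid's top; on the lid's centre a black grip bar 16 mm thick (box x) x 30 mm long (box y) x 26 mm high, so 84 mm high in all. Origin: centre of the underside, z up. Full of food it weighs 0.53 to 0.63 kg, empty 0.18 kg; it cannot be seen which. May be absent
- lunch_d: round stainless-steel lunch box with a snapped-on lid, all alike outside: 84 mm diameter, 58 mm high to the lid's top; on the lid's centre a black grip bar 16 mm thick (box x) x 30 mm long (box y) x 26 mm high, so 84 mm high in all. Origin: centre of the underside, z up. Full of food it weighs 0.53 to 0.63 kg, empty 0.18 kg; it cannot be seen which. May be absent
- lunch_e: round stainless-steel lunch box with a snapped-on lid, all alike outside: 84 mm diameter, 58 mm high to the lid's top; on the lid's centre a black grip bar 16 mm thick (box x) x 30 mm long (box y) x 26 mm high, so 84 mm high in all. Origin: centre of the underside, z up. Full of food it weighs 0.53 to 0.63 kg, empty 0.18 kg; it cannot be seen which. May be absent
- warmer: electric food warmer fixed to the counter, 35 mm high. Origin: centre of the underside of its square steel plate part, 210 x 210 mm (x and y -105 to 105 mm, flat top at z = 35 mm, no rim). There is room for four boxes at x, y = +-50 mm; at most four are full. A white control panel of the same height adjoins it at y -105 to -260 mm and carries the lever
- heat_lever (a joint): warmer's lever, swinging level about a vertical hinge; it stays where left. 0 = off, over the black dot, pointing along the warmer's -x; grows towards the warmer's -y: it points along (-cos q, -sin q) in the warmer's x, y. Panel marks: one red dot at 0.5 rad, two at 1.0, three at 1.5, four at 2.0 (each group a line outwards from the hinge). Stops at 0 and 2.3. Starts at 0 to 0.15
- lever_knob (a point): centre line of the lever's upright round red knob, 15 mm diameter, 50 mm from the hinge; this point lies 95 mm above the counter, at the knob's top; the knob stands 46 mm tall, from 49 to 95 mm
- lever_hinge (a point): the lever's hinge axis at the panel's surface, 35 mm above the counter; at x = 0, y = -155 mm of the warmer
- wash_tray: low blue plastic tray fixed to the counter, outside 232 mm (x) x 124 mm (y) x 14 mm high, wall and floor 5 mm thick. Origin: centre of the underside. It holds two boxes side by side at x = +-52 mm, y = 0, standing on the floor at z = 5 mm; at most two are empty
- mug: orange ceramic mug, 80 mm diameter, 90 mm high, origin centre of underside; leave alone
- tumbler: steel tumbler, 66 mm diameter, 100 mm high, origin centre of underside; leave alone
- tawa: black flat griddle pan, 200 mm diameter, 12 mm high, handle along its +y; origin centre of underside; leave alone
Things that resemble listed ones, but are neither listed nor needed, are in the scene too. Leave any brown look-alike of the lunch_a alone.

How it is judged (in metres and radians):
On the way, in this order (a step that is already met when the one before it is completed fails the run):
1. every full box on the warmer's plate and every empty box in the tray, the lever still near off (((x of lunch_a in the frame of warmer between -0.085 and 0.085 m and y of lunch_a in the frame of warmer between -0.085 and 0.085 m and z of lunch_a in the frame of warmer between 0.03 and 0.041 m and angle between lunch_a's own z axis and vertical below 0.1 rad and contact force between lunch_a and warmer above 3.5 N) or (x of lunch_a in the frame of wash_tray between -0.085 and 0.085 m and y of lunch_a in the frame of wash_tray between -0.03 and 0.03 m and z of lunch_a in the frame of wash_tray between 0 and 0.011 m and angle between lunch_a's own z axis and vertical below 0.1 rad and contact force between lunch_a and wash_tray below 3.5 N)) and ((x of lunch_b in the frame of warmer between -0.085 and 0.085 m and y of lunch_b in the frame of warmer between -0.085 and 0.085 m and z of lunch_b in the frame of warmer between 0.03 and 0.041 m and angle between lunch_b's own z axis and vertical below 0.1 rad and contact force between lunch_b and warmer above 3.5 N) or (x of lunch_b in the frame of wash_tray between -0.085 and 0.085 m and y of lunch_b in the frame of wash_tray between -0.03 and 0.03 m and z of lunch_b in the frame of wash_tray between 0 and 0.011 m and angle between lunch_b's own z axis and vertical below 0.1 rad and contact force between lunch_b and wash_tray below 3.5 N)) and ((x of lunch_c in the frame of warmer between -0.085 and 0.085 m and y of lunch_c in the frame of warmer between -0.085 and 0.085 m and z of lunch_c in the frame of warmer between 0.03 and 0.041 m and angle between lunch_c's own z axis and vertical below 0.1 rad and contact force between lunch_c and warmer above 3.5 N) or (x of lunch_c in the frame of wash_tray between -0.085 and 0.085 m and y of lunch_c in the frame of wash_tray between -0.03 and 0.03 m and z of lunch_c in the frame of wash_tray between 0 and 0.011 m and angle between lunch_c's own z axis and vertical below 0.1 rad and contact force between lunch_c and wash_tray below 3.5 N)) and ((x of lunch_d in the frame of warmer between -0.085 and 0.085 m and y of lunch_d in the frame of warmer between -0.085 and 0.085 m and z of lunch_d in the frame of warmer between 0.03 and 0.041 m and angle between lunch_d's own z axis and vertical below 0.1 rad and contact force between lunch_d and warmer above 3.5 N) or (x of lunch_d in the frame of wash_tray between -0.085 and 0.085 m and y of lunch_d in the frame of wash_tray between -0.03 and 0.03 m and z of lunch_d in the frame of wash_tray between 0 and 0.011 m and angle between lunch_d's own z axis and vertical below 0.1 rad and contact force between lunch_d and wash_tray below 3.5 N)) and ((x of lunch_e in the frame of warmer between -0.085 and 0.085 m and y of lunch_e in the frame of warmer between -0.085 and 0.085 m and z of lunch_e in the frame of warmer between 0.03 and 0.041 m and angle between lunch_e's own z axis and vertical below 0.1 rad and contact force between lunch_e and warmer above 3.5 N) or (x of lunch_e in the frame of wash_tray between -0.085 and 0.085 m and y of lunch_e in the frame of wash_tray between -0.03 and 0.03 m and z of lunch_e in the frame of wash_tray between 0 and 0.011 m and angle between lunch_e's own z axis and vertical below 0.1 rad and contact force between lunch_e and wash_tray below 3.5 N)) and value of joint heat_lever below 0.3 rad), for 0.2 s.
2. the lever at the mark for the number of full boxes (((contact force between warmer and anything else between 3.5 and 8.4 N and value of joint heat_lever between 0.38 and 0.62 rad) or (contact force between warmer and anything else between 8.4 and 13.9 N and value of joint heat_lever between 0.88 and 1.12 rad) or (contact force between warmer and anything else between 13.9 and 19.7 N and value of joint heat_lever between 1.38 and 1.62 rad) or (contact force between warmer and anything else between 19.7 and 32 N and value of joint heat_lever between 1.88 and 2.12 rad))), for 0.2 s.
At the end, for the whole second after the job is handed in: Every full box upright on the warmer's plate (centre within 85 mm of its centre in x and y), every empty one upright on the tray's floor (centre within 85 mm in x, 30 mm in y); the lever within 0.12 rad of the mark for the number of full boxes; all at rest (((x of lunch_a in the frame of warmer between -0.085 and 0.085 m and y of lunch_a in the frame of warmer between -0.085 and 0.085 m and z of lunch_a in the frame of warmer between 0.03 and 0.041 m and angle between lunch_a's own z axis and vertical below 0.1 rad and contact force between lunch_a and warmer above 3.5 N) or (x of lunch_a in the frame of wash_tray between -0.085 and 0.085 m and y of lunch_a in the frame of wash_tray between -0.03 and 0.03 m and z of lunch_a in the frame of wash_tray between 0 and 0.011 m and angle between lunch_a's own z axis and vertical below 0.1 rad and contact force between lunch_a and wash_tray below 3.5 N)) and ((x of lunch_b in the frame of warmer between -0.085 and 0.085 m and y of lunch_b in the frame of warmer between -0.085 and 0.085 m and z of lunch_b in the frame of warmer between 0.03 and 0.041 m and angle between lunch_b's own z axis and vertical below 0.1 rad and contact force between lunch_b and warmer above 3.5 N) or (x of lunch_b in the frame of wash_tray between -0.085 and 0.085 m and y of lunch_b in the frame of wash_tray between -0.03 and 0.03 m and z of lunch_b in the frame of wash_tray between 0 and 0.011 m and angle between lunch_b's own z axis and vertical below 0.1 rad and contact force between lunch_b and wash_tray below 3.5 N)) and ((x of lunch_c in the frame of warmer between -0.085 and 0.085 m and y of lunch_c in the frame of warmer between -0.085 and 0.085 m and z of lunch_c in the frame of warmer between 0.03 and 0.041 m and angle between lunch_c's own z axis and vertical below 0.1 rad and contact force between lunch_c and warmer above 3.5 N) or (x of lunch_c in the frame of wash_tray between -0.085 and 0.085 m and y of lunch_c in the frame of wash_tray between -0.03 and 0.03 m and z of lunch_c in the frame of wash_tray between 0 and 0.011 m and angle between lunch_c's own z axis and vertical below 0.1 rad and contact force between lunch_c and wash_tray below 3.5 N)) and ((x of lunch_d in the frame of warmer between -0.085 and 0.085 m and y of lunch_d in the frame of warmer between -0.085 and 0.085 m and z of lunch_d in the frame of warmer between 0.03 and 0.041 m and angle between lunch_d's own z axis and vertical below 0.1 rad and contact force between lunch_d and warmer above 3.5 N) or (x of lunch_d in the frame of wash_tray between -0.085 and 0.085 m and y of lunch_d in the frame of wash_tray between -0.03 and 0.03 m and z of lunch_d in the frame of wash_tray between 0 and 0.011 m and angle between lunch_d's own z axis and vertical below 0.1 rad and contact force between lunch_d and wash_tray below 3.5 N)) and ((x of lunch_e in the frame of warmer between -0.085 and 0.085 m and y of lunch_e in the frame of warmer between -0.085 and 0.085 m and z of lunch_e in the frame of warmer between 0.03 and 0.041 m and angle between lunch_e's own z axis and vertical below 0.1 rad and contact force between lunch_e and warmer above 3.5 N) or (x of lunch_e in the frame of wash_tray between -0.085 and 0.085 m and y of lunch_e in the frame of wash_tray between -0.03 and 0.03 m and z of lunch_e in the frame of wash_tray between 0 and 0.011 m and angle between lunch_e's own z axis and vertical below 0.1 rad and contact force between lunch_e and wash_tray below 3.5 N)) and linear speed of each of lunch_a, lunch_b, lunch_c, lunch_d, lunch_e below 0.02 m/s and ((contact force between warmer and anything else between 3.5 and 8.4 N and value of joint heat_lever between 0.38 and 0.62 rad) or (contact force between warmer and anything else between 8.4 and 13.9 N and value of joint heat_lever between 0.88 and 1.12 rad) or (contact force between warmer and anything else between 13.9 and 19.7 N and value of joint heat_lever between 1.38 and 1.62 rad) or (contact force between warmer and anything else between 19.7 and 32 N and value of joint heat_lever between 1.88 and 2.12 rad)) and velocity of joint heat_lever below 0.05 rad/s); the robot touches nothing.
It fails at once if the mug is shifted by more than 40 mm or tipped (distance of mug from where it was at the start of the episode above 0.04 m or angle between mug's own z axis and vertical above 0.5 rad).
It fails at once if the tumbler is shifted by more than 40 mm or tipped (distance of tumbler from where it was at the start of the episode above 0.04 m or angle between tumbler's own z axis and vertical above 0.5 rad).
It fails at once if the tawa is shifted by more than 40 mm or tipped (distance of tawa from where it was at the start of the episode above 0.04 m or angle between tawa's own z axis and vertical above 0.5 rad).
Of lunch_d, lunch_e only 1 to 2 are there at a start; the rules pass over those that are not, and their reading is None.
Of food_a, food_b, food_c only 2 to 3 are there at a start; the rules pass over those that are not, and their reading is None.
At some moment in a run one of lunch_a, lunch_b, lunch_c, lunch_d, lunch_e may be knocked a few centimetres aside while the robot is not near it.
It also fails if it takes over 208 s, if anything falls off the work surface, if the arm or the gripper's body presses on something with over 40 N, if the wrist force passes 120 N, or if a joint passes its speed limit or range.

### The arm

A 7-joint arm with a two-finger parallel gripper is mounted at the origin on the work surface. World frame = base frame: x ahead of the robot, y to its left, z up, the work surface at z = 0. Lengths are in mm, angles in rad, forces in N, time in s.
With the tool pointing down it reaches from about 425 to 975 mm from the base axis. Payload 16.7 kg.
Tool frame: the origin (TCP) lies at the very end of the fingers, on their centre line; the grasp point (between the pads) lies 19 mm behind it; z points along the fingers, y is the line along which they close (so a half turn about z gives the same grasp; the last joint's range is limited). The gripper opens to 85 mm and grips with 20 to 120 N. Pads are 22 mm wide; open, the fingers measure 114 mm over their backs; the gripper's body (76 mm by 85 mm) begins 54 mm behind the grasp point. The pads swing forward as they close: fully open they stand 13 mm farther back than shut.
Start: joints at [1.012, 0.426, 0.074, 1.606, -0.034, 1.111, -0.067], TCP at [268.903, -619.086, 231.302] pointing down, gripper open.
Joint ranges: [-2.85, 2.85], [-0.5, 2.14], [-1.23, 1.37], [0.21, 2.46], [-1.02, 4.16], [0.16, 2.05], [-2.73, 2.73]. Speed limits (rad/s): [1.89, 1.89, 2.39, 2.39, 3.01, 3.01, 3.01].

### API

Orientations are given as a unit quaternion [x, y, z, w].
In Python, from plant import manip gives the robot as it stands. The module is installed in compiled form; this text tells all that it offers.
- The arm moves only by the tool apply_moves, never from a script. Its argument "motion" is a list that holds one entry, the list of rows, each a list of 4 numbers: the shift along the tool's x, y, z in mm, then the turn about the tool's z in degrees. In form: [[[dx, dy, dz, roll], ...]]. A call has 1 to 10 rows; each row shifts and turns the commanded pose from where the row before left it, along the tool's axes as they then stand; what a row does not reach is not made up. A row lasts 1/10 s, in which the tool goes at most 50 mm and 8.59 degrees, less where a joint would pass 70% of its speed; a pose out of reach is approached as far as the arm can. A call is refused whole if a number of a shift passes 50 or a number of a turn 8.59, either way. A call with a gripper value outside its range is refused whole. "fingers" is the opening, from 0 (shut) to 1 (fully open), set as the call begins (left out, the last holds). The fingers move at their own pace and stop on an object; "force" is the grip in N (left out, the last holds). Time passes only in rows, so rows that do not move let the fingers close. It gives the time, the measured TCP pose, the force, the opening and the grip force at its end, in the units of the state.
- manip.get_obs(): the state, without advancing time (a new reading comes with each control period).
- manip.grab_frame(name): name is "side" or "top"; returns a dict with "frame" (384x512x3 uint8, red, green, blue), "z_map" (384x512 float32, mm along the optical axis (not along the pixel's ray), 0 where there is no reading), "intrinsics" (3x3 intrinsics, pixels), "world_from_camera" (4x4, takes a point from camera to world coordinates). Camera axes: x right, y up, looking along -z (the intrinsics and any distortion apply to the point x, -y, -z); pixel columns grow to the right and rows downward; lengths in mm; the calibration is good to about 2 mm. A picture is of the moment at which its call begins.
- manip.close_job(): hands the job in; it is judged then, once.
The state is a dict: "time": time; "q": joint angles; "joint_velocities": joint speeds; "joint_torque": joint torques, N m; "eef_pos": TCP position; "tool_rot": TCP orientation; "contact_force": force on the tool from outside, world axes, zero at the start; "ft_torque": the same for the moment, N m; "gripper_width": finger opening in mm; "grip_force": force on a finger pad.
Only numpy, scipy, OpenCV 4.12 (cv2) and the standard library are available. Lean on these libraries where they do the work, as an engineer would, in place of code of your own. Each camera call takes 0.05 s, during which the arm holds its last target. There are 200 camera calls.

## Working session

There is one attempt and no reset: what is moved stays moved. The work goes in short steps, Python scripts to look and compute and a tool call to move; the robot and the scene stay as the last step left them, time stands still between calls to the robot, and variables do not carry over. Pictures are saved under pics/ and viewed, at most 14 in all, crops included, and the job is handed in when it is done.

Besides the shell and the picture viewer there is one more tool, called after "Call:" as name(argument=value, ...) on one line, values as JSON. apply_moves: Moves the arm, as the interface text tells. Its arguments: {"type":"object","properties":{"motion":{"type":"array"},"fingers":{"type":"number"},"force":{"type":"number"}},"required":["motion"]}

```bash
mkdir -p pics; cat > h.py <<'E'
from plant import manip
import numpy as np, cv2
def grab(n):
    f=manip.grab_frame(n); return f
def cloud(f):
    z=f["z_map"]; K=f["intrinsics"]; T=f["world_from_camera"]
    v,u=np.mgrid[:z.shape[0],:z.shape[1]]
    x=(u-K[0,2])/K[0,0]*z; y=(v-K[1,2])/K[1,1]*z
    P=np.stack([x,-y,-z,np.ones_like(z)],-1)@T.T
    P=P[...,:3]; P[z==0]=np.nan
    return P
def save(f,name,crop=None,s=1.5):
    im=f["frame"][...,::-1]
    if crop: im=im[crop[1]:crop[3],crop[0]:crop[2]]
    cv2.imwrite("pics/"+name,cv2.resize(im,None,fx=s,fy=s,interpolation=cv2.INTER_CUBIC))
def st():
    o=manip.get_obs(); 
    for k in o: print(k,np.round(o[k],3))
E
python3 - <<'E'
from h import *
st()
f=grab("top"); save(f,"top0.png"); np.savez("top0.npz",**f)
print(f["intrinsics"],f["world_from_camera"].round(2))
g=grab("side"); save(g,"side0.png"); np.savez("side0.npz",**g)
print(g["intrinsics"],g["world_from_camera"].round(2))
E
```

```text
time 0.0
q [ 1.012  0.427  0.074  1.607 -0.034  1.111 -0.067]
joint_velocities [ 0.002 -0.001  0.    -0.001  0.001  0.001 -0.001]
joint_torque [ 1.0000e-03 -9.4985e+01  3.7610e+00 -4.6352e+01  1.9000e-02  1.0000e-02
  0.0000e+00]
eef_pos [ 268.754 -618.728  230.613]
tool_rot [ 0.979  0.203 -0.    -0.001]
contact_force [ 0.72  -0.079 -0.553]
ft_torque [0.008 0.045 0.061]
grip_force 0.0
gripper_width 85.336
[[457.22992847   0.         254.96675857]
 [  0.         457.22992847 197.83664513]
 [  0.           0.           1.        ]] [[-2.00000e-02  1.00000e+00 -5.00000e-02  4.99670e+02]
 [-1.00000e+00 -2.00000e-02  1.00000e-02 -1.39370e+02]
 [ 1.00000e-02  5.00000e-02  1.00000e+00  1.53921e+03]
 [ 0.00000e+00  0.00000e+00  0.00000e+00  1.00000e+00]]
[[409.24738298   0.         258.63697106]
 [  0.         409.24738298 197.71446793]
 [  0.           0.           1.        ]] [[-1.0000e+00 -2.0000e-02 -0.0000e+00  5.5355e+02]
 [ 1.0000e-02 -6.8000e-01  7.3000e-01  6.2132e+02]
 [-2.0000e-02  7.3000e-01  6.8000e-01  7.9039e+02]
 [ 0.0000e+00  0.0000e+00  0.0000e+00  1.0000e+00]]
```

View pics/top0.png

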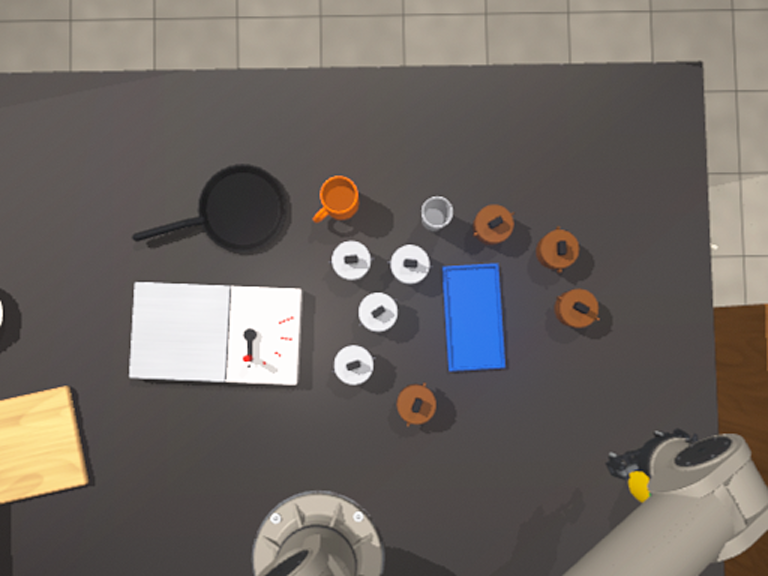

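View pics/side0.png

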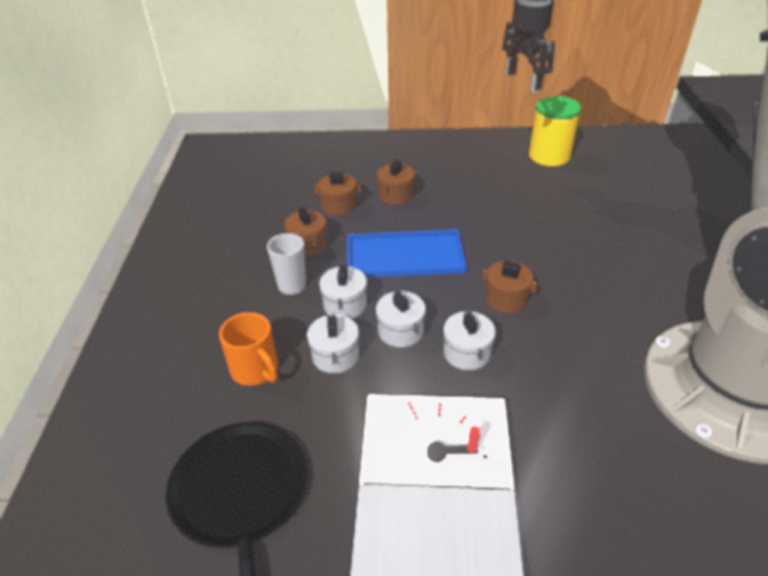

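The top view (pixels in the 1.5x image) shows four steel boxes at (351,260), (410,264), (378,312) and (353,365). There are four brown look-alikes at (494,224), (559,250), (578,308) and (416,405). The warmer is at (215,333), with its lever near the black dot, and the tray is at (475,317). The steel boxes are the lunch boxes, because only they are stainless steel. Next I'll measure them.

```bash
cat >> h.py <<'E'
def boxes(f,verbose=True):
    """steel boxes from top view: bar centre/long-axis angle and lid centre"""
    P=cloud(f); hsv=cv2.cvtColor(f["frame"],cv2.COLOR_RGB2HSV)
    return P,hsv
def find(f,px,base=0):
    P=cloud(f); z=P[...,2]-base; u,v=px
    w=np.zeros(z.shape,bool); w[max(0,v-24):v+25,max(0,u-24):u+25]=True
    c=P[v,u,:2]
    d=np.hypot(P[...,0]-c[0],P[...,1]-c[1])
    m=w&(z>70)&(z<95)&(d<40)
    pts=P[m][:,:2].astype(np.float32)
    (cx,cy),(a,b),ang=cv2.minAreaRect(pts)
    if a<b: ang+=90
    l=w&(z>48)&(z<95)&(d<75)
    lc,lr=cv2.minEnclosingCircle(P[l][:,:2].astype(np.float32))
    return np.round([cx,cy],1),np.round([a,b],1),round((ang+90)%180-90,1),np.round(lc,1),round(lr,1),np.round(np.nanmedian(P[m][:,2]),1)
E
python3 - <<'E'
from h import *
f=dict(np.load("top0.npz")); P=cloud(f)
for p in [(351,260),(410,264),(378,312),(353,365)]:
    print(p,find(f,(int(p[0]/1.5),int(p[1]/1.5))))
hsv=cv2.cvtColor(f["frame"],cv2.COLOR_RGB2HSV)
b=(hsv[...,0]>100)&(hsv[...,0]<125)&(hsv[...,1]>150)
b=cv2.morphologyEx(b.astype(np.uint8),cv2.MORPH_OPEN,np.ones((3,3)))>0
q=P[b]; print("tray",cv2.minAreaRect(q[:,:2].astype(np.float32)),np.nanmedian(q[:,2]),np.percentile(q[:,2],[2,98]))
w=(P[...,2]>28)&(P[...,2]<42); w[:,210:]=False; w[:180]=False;w[270:]=False;w[:,:80]=False
n,L,S,_=cv2.connectedComponentsWithStats(w.astype(np.uint8)); k=1+S[1:,4].argmax()
q=P[L==k]; print("warmer",cv2.minAreaRect(q[:,:2].astype(np.float32)),S[k],np.median(q[:,2]))
r=((hsv[...,0]<8)|(hsv[...,0]>172))&(hsv[...,1]>120); r[:,:150]=False;r[:,205:]=False
for v,u in np.argwhere(r):
    if P[v,u,2]>60: print("knob",P[v,u].round(0))
print("counter",np.nanmedian(P[180:190,20:60,2]),P[222,165:170].round(1))
for n,p in dict(mug=(340,198),tumb=(437,213),tawa=(242,208)).items(): print(n,P[int(p[1]/1.5),int(p[0]/1.5)].round(0))
save(f,"crop0.png",(80,150,360,290),2.8)
E
```

```text
(351, 260) (array([649.6, -86.5]), array([25.6, 15.4]), 89.0, array([650.5, -85.5]), 49.0, np.float64(82.5))
(410, 264) (array([ 640.1, -214.2]), array([26.2, 16.4]), 87.6, array([ 639.3, -213.9]), 47.5, np.float64(83.6))
(378, 312) (array([ 537.2, -142. ]), array([15.7, 28.3]), -54.9, array([ 536.6, -141.7]), 47.7, np.float64(84.1))
(353, 365) (array([424.8, -87.1]), array([15.8, 29.7]), -73.2, array([424.5, -87.4]), 47.6, np.float64(83.9))
tray ((519.8836059570312, -354.4016418457031), (252.95474243164062, 88.49533081054688), 15.728520393371582) 5.980292273477289 [nan nan]
warmer ((499.372802734375, 214.52684020996094), (365.97149658203125, 210.16708374023438), 86.3265380859375) [  86  188  114   68 6733] 35.135990270012144
knob [451. 133.  80.]
knob [451. 133.  66.]
knob [449. 137.  95.]
knob [449. 134.  95.]
knob [449. 131.  91.]
knob [448. 131.  77.]
knob [446. 140.  97.]
knob [446. 137.  96.]
knob [446. 133.  99.]
knob [446. 131.  94.]
knob [445. 130.  81.]
knob [444. 130.  66.]
knob [443. 141.  93.]
knob [443. 137.  94.]
knob [442. 135.  91.]
knob [442. 131.  92.]
knob [442. 130.  80.]
knob [440. 137.  95.]
knob [439. 135.  91.]
knob [439. 133.  85.]
counter -0.3109508612726586 [[495.7 139.   46.9]
 [495.7 135.8  47. ]
 [495.6 132.2  48.9]
 [495.6 127.8  55.4]
 [495.5 125.8  48.3]]
mug [794. -63.   9.]
tumb [ 756. -282.    7.]
tawa [779. 157.   3.]
```

View pics/crop0.png

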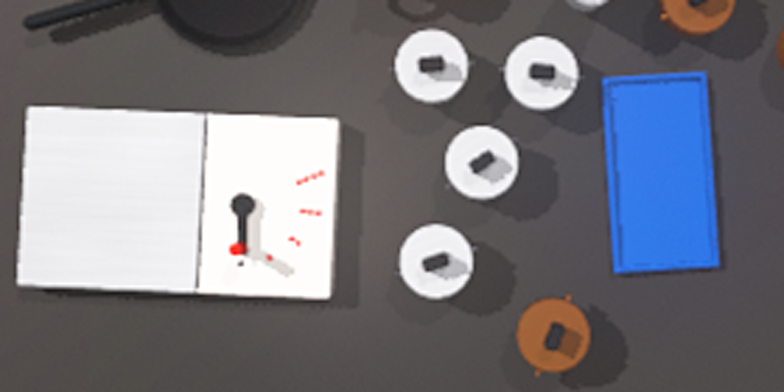

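```bash
cat >> h.py <<'E'
from scipy.spatial.transform import Rotation as Ro
def go(x,y,z,A=None):
    o=manip.get_obs(); p=np.array(o["eef_pos"]); R=Ro.from_quat(o["tool_rot"]).as_matrix()
    psi=np.degrees(np.arctan2(R[1,0],R[0,0])); roll=0
    if A is not None:
        phi=np.degrees(np.arctan2(y,x)); 
        t=min([A-180,A,A+180,A-360],key=lambda a:abs(a-phi-90)); roll=-(t-psi); 
        roll=(roll+180)%360-180
    R2=R@Ro.from_euler('z',roll,degrees=True).as_matrix()
    d=R2.T@(np.array([x,y,z])-p)
    print("pos",p.round(1),"psi",round(psi,1),"roll",round(roll,1),"after-roll shift",d.round(1),"F",np.round(o["contact_force"],2),"w",round(float(o["gripper_width"]),1),"t",o["time"])
W=np.array([504.4,291.8]); wy=np.array([.064,.998]); wx=np.array([.998,-.064])
def warm(a,b): return W+a*wx+b*wy
E
python3 - <<'E'
from h import *
f=dict(np.load("top0.npz")); P=cloud(f)
hsv=cv2.cvtColor(f["frame"],cv2.COLOR_RGB2HSV)
b=(hsv[...,0]>100)&(hsv[...,0]<125)&(hsv[...,1]>150)
b[:,:280]=False;b[:,350:]=False
b&=np.isfinite(P[...,2])
n,L,S,_=cv2.connectedComponentsWithStats(b.astype(np.uint8)); k=1+S[1:,4].argmax()
q=P[L==k]; print("tray",cv2.minAreaRect(q[:,:2].astype(np.float32)),S[k],np.percentile(q[:,2],[2,50,98]))
for a in (50,-50):
  for c in (50,-50): print(a,c,warm(a,c).round(1))
print("hinge",warm(0,-155))
go(640.1,-214.2,130,87.6)
E
```

```text
tray ((521.0639038085938, -357.1696472167969), (234.90673828125, 129.98443603515625), 2.089888572692871) [ 295  176   42   72 2646] [-1.84055115  5.96919762 17.99707335]
50 50 [557.5 338.5]
50 -50 [551.1 238.7]
-50 50 [457.7 344.9]
-50 -50 [451.3 245.1]
hinge [494.48 137.11]
pos [ 268.8 -618.8  230.7] psi 23.5 roll -64.1 after-roll shift [419.7 354.1 100.9] F [0.25 0.74 0.41] w 85.2 t 0.1
```

Call:
apply_moves(motion=[[[0,0,0,-8],[0,0,0,-8],[0,0,0,-8],[0,0,0,-8],[0,0,0,-8],[0,0,0,-8],[0,0,0,-8],[0,0,0,-8]]], fingers=0.7)

```text
time: 0.9
eef_pos: [268.8, -618.9, 230.9]
tool_rot: [0.721, 0.693, 0.0, -0.0]
contact_force: [-0.3, -0.7, -0.8]
gripper_width: 59.6
grip_force: 0.0
```

Call:
apply_moves(motion=[[[30,25,0,0],[30,25,0,0],[30,25,0,0],[30,25,0,0],[30,25,0,0],[30,25,0,0],[30,25,0,0],[30,25,0,0],[30,25,0,0],[30,25,0,0]]])

```text
time: 1.9
eef_pos: [532.6, -329.1, 231.1]
tool_rot: [0.723, 0.691, -0.0, -0.0]
contact_force: [0.9, -1.2, 0.3]
gripper_width: 59.8
grip_force: 0.0
```

```bash
python3 - <<'E'
from h import *
f=grab("top")
print(find(f,(273,176)))
go(640.1,-214.2,130,87.6)
E
```

```text
(array([ 639.6, -213.6]), array([29.1, 16.3]), 82.2, array([ 639.5, -214.1]), 47.6, np.float64(84.0))
pos [ 537.3 -322.6  231.2] psi 87.9 roll 0.3 after-roll shift [112.3  98.  101.7] F [ 4.05  7.48 -0.68] w 59.8 t 1.95
```

Call:
apply_moves(motion=[[[25,22,10,0],[30,26,20,0],[30,25,20,0],[20,17,20,0],[10,9,20,0],[5,4,10,0],[0,0,0,0],[0,0,0,0]]])

```text
time: 2.75
eef_pos: [639.5, -216.6, 131.8]
tool_rot: [0.723, 0.691, -0.0, 0.0]
contact_force: [0.1, -0.3, 0.4]
gripper_width: 59.5
grip_force: 0.0
```

```bash
python3 - <<'E'
from h import *
go(640,-214,61,86)
E
```

```text
pos [ 639.5 -216.6  131.8] psi 87.4 roll 1.4 after-roll shift [ 2.7  0.3 70.8] F [ 0.11 -0.32  0.44] w 59.5 t 2.75
```

Call:
apply_moves(motion=[[[2,0,15,1],[0,0,20,0],[0,0,20,0],[0,0,10,0],[0,0,5,0],[0,0,0,0],[0,0,0,0]]])

```text
time: 3.45
eef_pos: [640.6, -213.3, 62.1]
tool_rot: [0.729, 0.685, 0.0, 0.0]
contact_force: [-0.1, -0.5, 0.5]
gripper_width: 59.9
grip_force: 0.0
```

Call:
apply_moves(motion=[[[0,0,0,0],[0,0,0,0],[0,0,0,0],[0,0,0,0],[0,0,0,0],[0,0,0,0],[0,0,0,0],[0,0,0,0]]], fingers=0, force=60)

```text
time: 4.25
eef_pos: [640.3, -213.1, 61.8]
tool_rot: [0.729, 0.685, 0.0, 0.0]
contact_force: [-2.2, 0.1, 6.0]
gripper_width: 14.7
grip_force: 59.5
```

Call:
apply_moves(motion=[[[0,0,-10,0],[0,0,-20,0],[0,0,-25,0],[0,0,-25,0],[0,0,-20,0],[0,0,-10,0],[0,0,0,0],[0,0,0,0],[0,0,0,0],[0,0,0,0]]])

```text
time: 5.25
eef_pos: [639.7, -212.9, 170.2]
tool_rot: [0.729, 0.685, -0.0, -0.001]
contact_force: [-1.5, 0.8, -1.9]
gripper_width: 15.0
grip_force: 58.7
```

```bash
python3 - <<'E'
from h import *
go(573,-355,171)
go(557.5,338.5,206)
E
```

```text
pos [ 639.7 -212.9  170.2] psi 86.5 roll 0 after-roll shift [-145.9  -57.8   -0.8] F [-1.46  0.81 -1.92] w 15.0 t 5.25
pos [ 639.7 -212.9  170.2] psi 86.5 roll 0 after-roll shift [ 545.3 -115.9  -35.4] F [-1.46  0.81 -1.92] w 15.0 t 5.25
```

About 1.9 N on the wrist means this box is empty, so it goes in the tray at the +x slot.

Call:
apply_moves(motion=[[[-20,-8,0,0],[-30,-12,0,0],[-30,-12,0,0],[-30,-12,0,0],[-20,-8,0,0],[-10,-4,0,0],[-6,-2,0,0],[0,0,0,0],[0,0,0,0]]])

```text
time: 6.15
eef_pos: [574.0, -353.8, 171.2]
tool_rot: [0.728, 0.686, 0.0, -0.0]
contact_force: [0.5, 0.4, -1.6]
gripper_width: 15.5
grip_force: 58.6
```

Call:
apply_moves(motion=[[[0,0,15,0],[0,0,25,0],[0,0,25,0],[0,0,15,0],[0,0,10,0],[0,0,6,0],[0,0,3,0],[0,0,1,0],[0,0,0,0],[0,0,0,0]]])

```text
time: 7.15
eef_pos: [573.6, -355.4, 72.0]
tool_rot: [0.729, 0.685, 0.0, 0.0]
contact_force: [-1.1, 0.0, -2.0]
gripper_width: 15.0
grip_force: 58.6
```

```bash
python3 - <<'E'
from h import *
go(573,-355,67)
f=grab("top"); save(f,"tray1.png",(240,140,400,290),3.5)
E
```

```text
pos [ 573.6 -355.4   72. ] psi 86.5 roll 0 after-roll shift [ 0.4 -0.6  5. ] F [-1.11  0.01 -2.01] w 15.0 t 7.15
```

View pics/tray1.png

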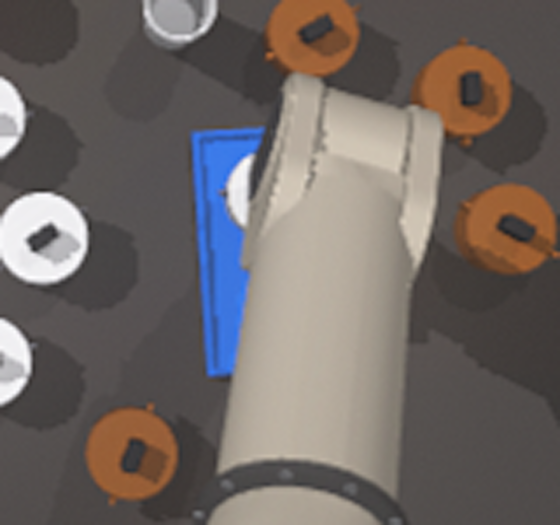

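The crop shows the white box inside the tray's outline at about (245,190), partly under the arm and clear of the wall. I'll lower it the last 5 mm and let go.

Call:
apply_moves(motion=[[[0,0,3,0],[0,0,2,0],[0,0,0,0],[0,0,0,0]]])

```text
time: 7.6
eef_pos: [573.4, -355.5, 66.8]
tool_rot: [0.729, 0.685, -0.0, 0.0]
contact_force: [-2.2, -0.7, 7.2]
gripper_width: 15.1
grip_force: 59.8
```

Call:
apply_moves(motion=[[[0,0,0,0],[0,0,0,0],[0,0,0,0],[0,0,0,0],[0,0,-10,0],[0,0,-20,0],[0,0,-25,0],[0,0,-25,0],[0,0,-20,0],[0,0,0,0]]], fingers=0.7)

```text
time: 8.6
eef_pos: [574.7, -355.9, 170.3]
tool_rot: [0.729, 0.685, 0.001, 0.002]
contact_force: [-0.5, 0.0, 0.1]
gripper_width: 60.2
grip_force: 0.0
```

```bash
python3 - <<'E'
from h import *
f=grab("top")
for p in [(351,260),(378,312),(353,365)]:
    print(p,find(f,(int(p[0]/1.5),int(p[1]/1.5))))
go(649.6,-86.5,130,89)
go(537,-142,130,-55)
E
```

```text
(351, 260) (array([650.5, -86.5]), array([25.8, 13.8]), 88.3, array([650.3, -85.5]), 49.0, np.float64(84.7))
(378, 312) (array([ 537.2, -141.9]), array([15.1, 28.3]), -57.4, array([ 536.6, -141.7]), 47.7, np.float64(83.7))
(353, 365) (array([424.6, -87.1]), array([15.1, 29.5]), -73.3, array([424.6, -87.5]), 47.5, np.float64(84.6))
pos [ 574.1 -355.6  168.5] psi 86.5 roll -2.5 after-roll shift [270.4  70.7  38.3] F [-0.28 -0.08 -0.83] w 59.5 t 8.65
pos [ 574.1 -355.6  168.5] psi 86.5 roll -38.5 after-roll shift [196.3  92.1  38.1] F [-0.28 -0.08 -0.83] w 59.5 t 8.65
```

Call:
apply_moves(motion=[[[25,7,5,-2],[40,10,5,0],[45,12,5,0],[45,12,5,0],[45,12,5,0],[35,9,5,0],[20,5,5,0],[10,3,3,0],[5,1,0,0],[0,0,0,0]]])

```text
time: 9.65
eef_pos: [652.1, -87.8, 128.1]
tool_rot: [0.716, 0.698, -0.0, -0.0]
contact_force: [-0.1, -0.0, -0.2]
gripper_width: 59.9
grip_force: 0.0
```

```bash
python3 - <<'E'
from h import *
go(650.3,-86.5,63,88.5)
E
```

```text
pos [652.1 -87.8 128.1] psi 88.5 roll -0.0 after-roll shift [ 1.2 -1.8 65.1] F [-0.08 -0.01 -0.18] w 59.9 t 9.65
```

Call:
apply_moves(motion=[[[1,-2,15,0],[0,0,20,0],[0,0,15,0],[0,0,10,0],[0,0,5,0],[0,0,0,0],[0,0,0,0]]])

```text
time: 10.35
eef_pos: [650.7, -86.5, 63.8]
tool_rot: [0.716, 0.698, 0.0, 0.0]
contact_force: [-0.7, 0.4, -0.6]
gripper_width: 59.8
grip_force: 0.0
```

Call:
apply_moves(motion=[[[0,0,0,0],[0,0,0,0],[0,0,0,0],[0,0,0,0],[0,0,0,0],[0,0,0,0],[0,0,0,0],[0,0,0,0]]], fingers=0, force=60)

```text
time: 11.15
eef_pos: [650.8, -86.4, 64.0]
tool_rot: [0.716, 0.698, 0.0, 0.0]
contact_force: [-0.2, -0.1, 6.0]
gripper_width: 15.0
grip_force: 60.4
```

Call:
apply_moves(motion=[[[0,0,-10,0],[0,0,-20,0],[0,0,-25,0],[0,0,-25,0],[0,0,-20,0],[0,0,-10,0],[0,0,-5,0],[0,0,0,0],[0,0,0,0],[0,0,0,0]]])

```text
time: 12.15
eef_pos: [649.8, -86.4, 177.2]
tool_rot: [0.716, 0.698, -0.001, -0.001]
contact_force: [-0.5, 0.0, -5.4]
gripper_width: 15.0
grip_force: 59.1
```

```bash
python3 - <<'E'
from h import *
go(469,-359,171)
go(557.5,338.5,171)
E
```

```text
pos [649.8 -86.4 177.2] psi 88.5 roll 0 after-roll shift [-277.3 -173.4    6.4] F [-0.46  0.04 -5.43] w 15.0 t 12.15
pos [649.8 -86.4 177.2] psi 88.5 roll 0 after-roll shift [ 422.3 -103.5    6.4] F [-0.46  0.04 -5.43] w 15.0 t 12.15
```

5.4 N means this one is full, so it goes to the warmer's (+50,+50) place.

Call:
apply_moves(motion=[[[25,-6,0,0],[45,-11,0,0],[48,-12,0,0],[48,-12,0,0],[48,-12,0,0],[48,-12,0,0],[48,-12,0,0],[45,-11,0,0],[35,-8,0,0],[20,-5,0,0]]])

```text
time: 13.15
eef_pos: [558.4, 329.9, 177.7]
tool_rot: [0.715, 0.699, -0.0, -0.001]
contact_force: [-0.0, 0.3, -5.5]
gripper_width: 14.6
grip_force: 59.0
```

Call:
apply_moves(motion=[[[8,-2,5,0],[4,0,10,0],[0,0,20,0],[0,0,15,0],[0,0,10,0],[0,0,5,0],[0,0,0,0],[0,0,0,0]]])

```text
time: 13.95
eef_pos: [558.9, 338.3, 113.9]
tool_rot: [0.717, 0.698, 0.0, 0.0]
contact_force: [0.4, -1.1, -6.6]
gripper_width: 14.7
grip_force: 58.9
```

```bash
python3 - <<'E'
from h import *
go(557.5,338.5,99)
E
```

```text
pos [558.9 338.3 113.9] psi 88.5 roll 0 after-roll shift [ 0.2 -1.5 14.9] F [ 0.4  -1.11 -6.61] w 14.7 t 13.95
```

Call:
apply_moves(motion=[[[0,-1,5,0],[0,0,4,0],[0,0,3,0],[0,0,2,0],[0,0,1,0],[0,0,0,0],[0,0,0,0]]])

```text
time: 14.65
eef_pos: [557.6, 338.0, 99.2]
tool_rot: [0.716, 0.698, -0.0, 0.0]
contact_force: [-5.0, -5.3, 8.1]
gripper_width: 14.6
grip_force: 61.0
```

Call:
apply_moves(motion=[[[0,0,0,0],[0,0,0,0],[0,0,0,0],[0,0,0,0],[0,0,-10,0],[0,0,-20,0],[0,0,-20,0],[0,0,-20,0],[0,0,0,0],[0,0,0,0]]], fingers=0.7)

```text
time: 15.65
eef_pos: [557.8, 338.3, 169.2]
tool_rot: [0.716, 0.698, 0.001, 0.0]
contact_force: [-0.7, 1.3, -0.2]
gripper_width: 59.8
grip_force: 0.0
```

```bash
python3 - <<'E'
from h import *
f=grab("top")
for p in [(378,312),(353,365)]:
    print(p,find(f,(int(p[0]/1.5),int(p[1]/1.5))))
go(424.7,-87.2,140,-73.3)
go(537,-142,140,-56)
E
```

```text
(378, 312) (array([ 537.2, -141.9]), array([15.8, 28.2]), -54.9, array([ 536.6, -141.6]), 47.7, np.float64(84.4))
(353, 365) (array([423.3, -96.6]), array([48.8, 21. ]), 83.8, array([424.6, -87.6]), 47.5, np.float64(84.1))
pos [557.5 338.1 168.4] psi 88.5 roll -18.2 after-roll shift [-369.2 -249.4   28.4] F [ 0.35 -0.17  0.05] w 60.1 t 15.7
pos [557.5 338.1 168.4] psi 88.5 roll -35.5 after-roll shift [-386.5 -285.5   28.4] F [ 0.35 -0.17  0.05] w 60.1 t 15.7
```

Call:
apply_moves(motion=[[[0,0,0,-7],[0,0,0,-8],[0,0,0,-8],[0,0,0,-8],[0,0,0,-4.5],[-20,-15,0,0],[-35,-26,0,0],[-38,-28,0,0],[-38,-28,0,0],[-38,-28,0,0]]])

```text
time: 16.7
eef_pos: [547.6, 126.3, 167.6]
tool_rot: [0.47, 0.883, -0.0, -0.0]
contact_force: [1.3, -0.1, -0.5]
gripper_width: 59.8
grip_force: 0.0
```

Call:
apply_moves(motion=[[[-38,-28,0,0],[-38,-28,0,0],[-38,-28,0,0],[-38,-28,5,0],[-30,-22,5,0],[-20,-15,5,0],[-10,-8,5,0],[-5,-3,5,0],[0,0,0,0],[0,0,0,0]]])

```text
time: 17.7
eef_pos: [537.2, -139.6, 143.2]
tool_rot: [0.469, 0.883, 0.0, -0.0]
contact_force: [0.4, -0.2, 0.3]
gripper_width: 59.6
grip_force: 0.0
```

```bash
python3 - <<'E'
from h import *
go(537.2,-141.9,64,-55.5)
E
```

```text
pos [ 537.2 -139.6  143.2] psi 124.1 roll -0.4 after-roll shift [-2.  -1.3 79.2] F [ 0.35 -0.24  0.25] w 59.6 t 17.7
```

Call:
apply_moves(motion=[[[-2,-1,15,0],[0,0,20,0],[0,0,20,0],[0,0,15,0],[0,0,6,0],[0,0,3,0],[0,0,0,0],[0,0,0,0]]])

```text
time: 18.5
eef_pos: [537.7, -143.4, 65.0]
tool_rot: [0.47, 0.883, 0.0, 0.0]
contact_force: [0.5, 0.2, 0.3]
gripper_width: 59.7
grip_force: 0.0
```

Call:
apply_moves(motion=[[[0,0,0,0],[0,0,0,0],[0,0,0,0],[0,0,0,0],[0,0,0,0],[0,0,0,0],[0,0,0,0],[0,0,0,0]]], fingers=0, force=60)

```text
time: 19.3
eef_pos: [537.5, -143.4, 64.8]
tool_rot: [0.47, 0.883, 0.0, 0.0]
contact_force: [-1.6, 1.1, 5.7]
gripper_width: 14.7
grip_force: 59.3
```

Call:
apply_moves(motion=[[[0,0,-10,0],[0,0,-20,0],[0,0,-25,0],[0,0,-25,0],[0,0,-20,0],[0,0,-10,0],[0,0,-5,0],[0,0,0,0],[0,0,0,0],[0,0,0,0]]])

```text
time: 20.3
eef_pos: [536.7, -143.3, 178.4]
tool_rot: [0.47, 0.883, -0.0, -0.001]
contact_force: [-0.0, 0.7, -5.9]
gripper_width: 14.6
grip_force: 59.6
```

```bash
python3 - <<'E'
from h import *
go(469,-359,171)
go(*warm(50,-50),171)
E
```

```text
pos [ 536.7 -143.3  178.4] psi 124.0 roll 0 after-roll shift [-141.  -176.7    7.3] F [-0.    0.75 -5.88] w 14.6 t 20.3
pos [ 536.7 -143.3  178.4] psi 124.0 roll 0 after-roll shift [308.7 225.4   7.6] F [-0.    0.75 -5.88] w 14.6 t 20.3
```

5.9 N, so full: it goes to the plate at (+50,-50).

Call:
apply_moves(motion=[[[19,14,0,0],[34,25,0,0],[38,28,0,0],[38,28,0,0],[38,28,0,0],[38,28,0,0],[38,28,0,0],[30,21,0,0],[20,14,0,0],[10,7,0,0]]])

```text
time: 21.3
eef_pos: [550.3, 234.3, 178.6]
tool_rot: [0.468, 0.884, 0.0, -0.001]
contact_force: [-0.2, -0.5, -5.7]
gripper_width: 14.7
grip_force: 59.5
```

Call:
apply_moves(motion=[[[5,4,5,0],[1,1,10,0],[0,0,20,0],[0,0,15,0],[0,0,8,0],[0,0,4,0],[0,0,0,0],[0,0,0,0]]])

```text
time: 22.1
eef_pos: [552.3, 239.2, 117.9]
tool_rot: [0.47, 0.883, 0.0, 0.0]
contact_force: [0.1, 0.2, -6.0]
gripper_width: 14.6
grip_force: 59.4
```

```bash
python3 - <<'E'
from h import *
go(*warm(50,-50),100)
E
```

```text
pos [552.3 239.2 117.9] psi 124.0 roll 0 after-roll shift [ 0.2 -1.3 17.9] F [ 0.09  0.2  -5.95] w 14.6 t 22.1
```

Call:
apply_moves(motion=[[[0,0,7,0],[0,0,5,0],[0,0,3,0],[0,0,2,0],[0,0,1,0],[0,0,0,0],[0,0,0,0]]])

```text
time: 22.8
eef_pos: [552.0, 239.3, 99.8]
tool_rot: [0.47, 0.883, 0.0, 0.0]
contact_force: [-4.2, -2.3, 5.0]
gripper_width: 14.5
grip_force: 61.1
```

Call:
apply_moves(motion=[[[0,0,0,0],[0,0,0,0],[0,0,0,0],[0,0,0,0],[0,0,-10,0],[0,0,-20,0],[0,0,-20,0],[0,0,-20,0],[0,0,0,0],[0,0,0,0]]], fingers=0.7)

```text
time: 23.8
eef_pos: [552.2, 239.2, 170.0]
tool_rot: [0.47, 0.883, 0.0, 0.0]
contact_force: [-0.2, -0.5, -0.4]
gripper_width: 59.5
grip_force: 0.0
```

```bash
python3 - <<'E'
from h import *
f=grab("top"); save(f,"mid.png")
print(find(f,(235,243)))
go(424.6,-87.2,140,-73.3)
E
```

```text
(array([424.3, -87.2]), array([15.4, 29.8]), -73.3, array([424.8, -87.7]), 47.4, np.float64(83.9))
pos [551.9 239.  169.3] psi 124.0 roll 17.3 after-roll shift [-275.9 -215.6   29.3] F [ 0.98  0.47 -1.11] w 59.7 t 23.85
```

View pics/mid.png

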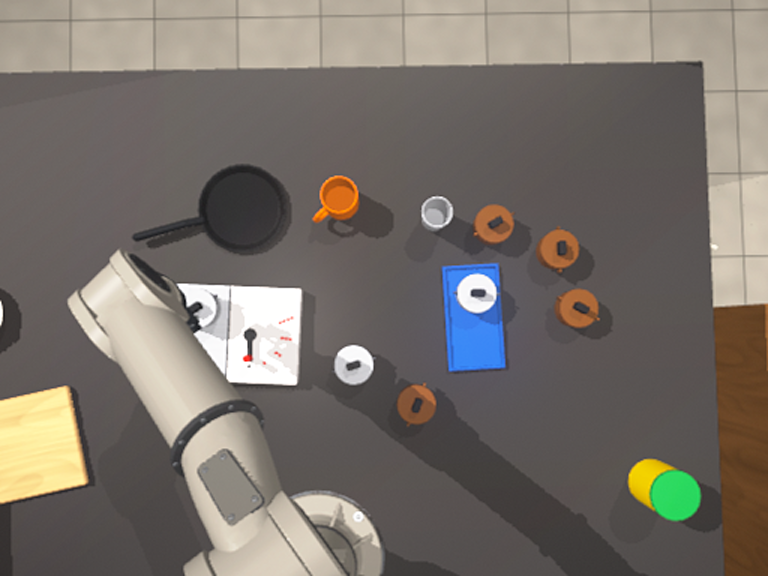

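The picture shows one box in the tray at (477,293) and one steel box left at (353,365). The placed full box shows at (203,305), with the other hidden under the arm. A pale and black sliver at the left edge, (5,317), needs a depth check to see what it is.

Call:
apply_moves(motion=[[[0,0,0,8.5],[0,0,0,8.5],[-20,-15,0,0],[-34,-26,0,0],[-38,-30,0,0],[-38,-30,0,0],[-38,-30,0,0],[-36,-28,0,0],[-30,-24,0,0],[-22,-17,0,0]]])

```text
time: 24.85
eef_pos: [433.7, -66.4, 168.8]
tool_rot: [0.596, 0.803, -0.001, -0.0]
contact_force: [1.1, 1.0, 0.5]
gripper_width: 59.9
grip_force: 0.0
```

```bash
python3 - <<'E'
from h import *
f=dict(np.load("top0.npz")); P=cloud(f)
for u in (0,3,6,9,12,16): print(u,P[211,u].round(0),f["frame"][211,u])
print(P[190:235:4,1].round(0))
go(424.5,-87.2,140,-73.3)
E
```

```text
0 [544. 681.  32.] [255 253 247]
3 [544. 689.  -1.] [48 44 43]
6 [544. 677.   4.] [54 50 49]
9 [544. 668.   2.] [54 49 48]
12 [544. 660.  -3.] [53 48 48]
16 [543. 646.  -1.] [88 83 81]
[[615. 699.  -7.]
 [602. 698.  -4.]
 [588. 697.  -3.]
 [575. 697.  -2.]
 [561. 692.   7.]
 [548. 692.   6.]
 [535. 696.  -1.]
 [521. 693.   4.]
 [508. 693.   5.]
 [494. 696.  -3.]
 [481. 692.   6.]
 [468. 694.   2.]]
pos [433.7 -66.4 168.8] psi 106.9 roll 0.2 after-roll shift [-17.3 -14.7  28.8] F [1.12 0.97 0.49] w 59.9 t 24.85
```

Call:
apply_moves(motion=[[[-9,-8,5,0],[-5,-4,5,0],[-3,-2,10,0],[0,0,5,0],[0,0,0,0],[0,0,0,0]]])

```text
time: 25.45
eef_pos: [427.3, -83.6, 144.1]
tool_rot: [0.594, 0.804, 0.0, -0.0]
contact_force: [0.0, -0.3, -0.0]
gripper_width: 59.6
grip_force: 0.0
```

```bash
python3 - <<'E'
from h import *
go(424.5,-87.2,64,-73.3)
f=dict(np.load("top0.npz")); save(f,"left.png",(0,180,60,240),9)
for p in [(234,173),(228,180),(252,200),(252,215)]: print(f["frame"][p[1],p[0]])
P=cloud(f)
for v in range(196,230,2): print(v,f["frame"][v,:4].tolist(),f["z_map"][v,:4].round(0))
E
```

```text
pos [427.3 -83.6 144.1] psi 107.1 roll 0.4 after-roll shift [-2.7 -3.7 80.1] F [ 0.05 -0.31 -0.03] w 59.6 t 25.45
[74 71 74]
[236 235 237]
[239 238 240]
[239 239 241]
196 [[53, 48, 47], [53, 49, 48], [52, 48, 47], [53, 49, 48]] [1535. 1536. 1533. 1537.]
198 [[51, 47, 45], [53, 49, 48], [52, 48, 48], [53, 49, 47]] [1533. 1535. 1530. 1535.]
200 [[115, 108, 104], [47, 43, 43], [50, 45, 46], [52, 48, 47]] [1529. 1535. 1538. 1538.]
202 [[237, 229, 217], [67, 63, 60], [47, 43, 43], [52, 48, 47]] [1528. 1534. 1530. 1531.]
204 [[253, 248, 240], [165, 157, 148], [41, 37, 37], [49, 45, 44]] [1503. 1533. 1536. 1532.]
206 [[255, 255, 252], [214, 205, 193], [36, 33, 33], [50, 47, 45]] [1505. 1525. 1533. 1541.]
208 [[255, 255, 254], [230, 219, 206], [35, 31, 31], [50, 46, 46]] [1504. 1530. 1532. 1535.]
210 [[255, 255, 255], [231, 221, 207], [32, 28, 28], [47, 43, 42]] [1504. 1525. 1536. 1538.]
212 [[254, 250, 242], [176, 168, 159], [34, 30, 30], [47, 42, 41]] [1498. 1531. 1533. 1530.]
214 [[244, 238, 229], [120, 113, 107], [39, 35, 33], [49, 45, 44]] [1530. 1531. 1528. 1531.]
216 [[178, 170, 160], [56, 51, 49], [43, 39, 38], [50, 46, 45]] [1531. 1525. 1524. 1527.]
218 [[52, 47, 46], [45, 40, 40], [46, 43, 41], [51, 46, 45]] [1531. 1526. 1531. 1528.]
220 [[47, 42, 41], [46, 43, 42], [46, 42, 41], [49, 45, 44]] [1528. 1529. 1532. 1529.]
222 [[47, 43, 42], [47, 43, 42], [49, 46, 45], [53, 49, 49]] [1526. 1524. 1523. 1530.]
224 [[48, 43, 43], [50, 46, 44], [54, 49, 48], [53, 49, 47]] [1527. 1527. 1533. 1521.]
226 [[49, 45, 44], [51, 48, 46], [54, 49, 48], [53, 49, 48]] [1528. 1531. 1530. 1519.]
228 [[51, 48, 47], [53, 50, 48], [53, 49, 49], [52, 49, 47]] [1530. 1526. 1530. 1524.]
```

View pics/left.png

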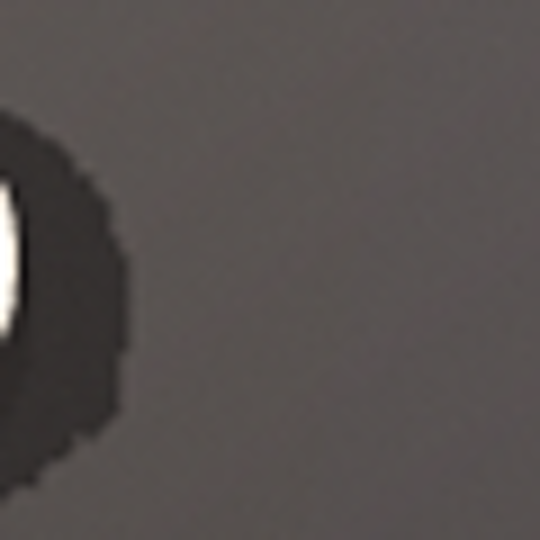

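The sliver is cream-coloured, unlike the bluish steel lids. Its near edge is about 32 mm up, and its shadow is about 150 mm wide. That fits a wide bowl rather than an 84 mm box with a vertical wall, so it is scenery and there are four boxes.

Call:
apply_moves(motion=[[[-3,-4,15,0],[0,0,20,0],[0,0,20,0],[0,0,15,0],[0,0,6,0],[0,0,4,0],[0,0,0,0],[0,0,0,0]]])

```text
time: 26.25
eef_pos: [424.5, -88.4, 64.9]
tool_rot: [0.595, 0.804, 0.0, 0.0]
contact_force: [-0.2, 0.4, -0.3]
gripper_width: 59.6
grip_force: 0.0
```

```bash
python3 - <<'E'
from h import *
go(424.5,-87.2,64,-73.3)
E
```

```text
pos [424.5 -88.4  64.9] psi 107.0 roll 0.3 after-roll shift [1.2 0.4 0.9] F [-0.24  0.43 -0.28] w 59.6 t 26.25
```

Call:
apply_moves(motion=[[[0,0,0,0],[0,0,0,0],[0,0,0,0],[0,0,0,0],[0,0,0,0],[0,0,0,0],[0,0,0,0],[0,0,0,0]]], fingers=0, force=60)

```text
time: 27.05
eef_pos: [424.3, -88.5, 64.8]
tool_rot: [0.595, 0.804, 0.0, 0.0]
contact_force: [-2.5, 0.1, 9.9]
gripper_width: 15.0
grip_force: 59.0
```

Call:
apply_moves(motion=[[[0,0,-10,0],[0,0,-20,0],[0,0,-25,0],[0,0,-25,0],[0,0,-20,0],[0,0,-10,0],[0,0,-5,0],[0,0,0,0],[0,0,0,0],[0,0,0,0]]])

```text
time: 28.05
eef_pos: [423.6, -88.4, 178.5]
tool_rot: [0.595, 0.804, -0.0, -0.001]
contact_force: [0.1, -0.2, -6.2]
gripper_width: 14.7
grip_force: 59.9
```

```bash
python3 - <<'E'
from h import *
go(469,-359,171)
go(*warm(-50,50),178)
E
```

```text
pos [423.6 -88.4 178.5] psi 107.0 roll 0 after-roll shift [-272.1  -35.6    7.3] F [ 0.05 -0.2  -6.24] w 14.7 t 28.05
pos [423.6 -88.4 178.5] psi 107.0 roll 0 after-roll shift [404.4 159.2   0.6] F [ 0.05 -0.2  -6.24] w 14.7 t 28.05
```

6.2 N, so the third full box. It goes to (-50,+50), carried a bit higher to clear the knob.

Call:
apply_moves(motion=[[[20,8,-10,0],[38,15,-10,0],[44,17,0,0],[46,18,0,0],[46,18,0,0],[46,18,0,0],[46,18,0,0],[44,17,0,0],[36,14,0,0],[22,9,0,0]]])

```text
time: 29.05
eef_pos: [455.2, 330.3, 198.4]
tool_rot: [0.594, 0.804, -0.0, -0.001]
contact_force: [-0.1, -0.9, -6.0]
gripper_width: 14.5
grip_force: 59.9
```

Call:
apply_moves(motion=[[[10,4,5,0],[5,2,15,0],[1,1,20,0],[0,0,20,0],[0,0,12,0],[0,0,8,0],[0,0,4,0],[0,0,0,0],[0,0,0,0]]])

```text
time: 29.95
eef_pos: [458.5, 344.5, 115.9]
tool_rot: [0.595, 0.804, 0.0, 0.0]
contact_force: [0.5, 0.1, -6.2]
gripper_width: 14.0
grip_force: 59.8
```

```bash
python3 - <<'E'
from h import *
go(*warm(-50,50),100)
E
```

```text
pos [458.5 344.5 115.9] psi 107.0 roll 0 after-roll shift [ 0.6 -0.6 15.9] F [ 0.45  0.06 -6.16] w 14.0 t 29.95
```

Call:
apply_moves(motion=[[[0,0,6,0],[0,0,4,0],[0,0,3,0],[0,0,2,0],[0,0,1,0],[0,0,0,0],[0,0,0,0]]])

```text
time: 30.65
eef_pos: [458.1, 344.3, 99.9]
tool_rot: [0.595, 0.804, -0.0, 0.0]
contact_force: [-2.6, -3.8, 4.9]
gripper_width: 15.0
grip_force: 61.4
```

Call:
apply_moves(motion=[[[0,0,0,0],[0,0,0,0],[0,0,0,0],[0,0,0,0],[0,0,-10,0],[0,0,-20,0],[0,0,-25,0],[0,0,-25,0],[0,0,-20,0],[0,0,0,0]]], fingers=0.7)

```text
time: 31.65
eef_pos: [459.1, 345.4, 202.8]
tool_rot: [0.595, 0.804, 0.002, 0.001]
contact_force: [-0.2, -0.2, -0.6]
gripper_width: 59.9
grip_force: 0.0
```

```bash
python3 - <<'E'
from h import *
f=grab("top"); save(f,"m2.png",(70,160,360,300),2.7)
P=cloud(f); hsv=cv2.cvtColor(f["frame"],cv2.COLOR_RGB2HSV)
r=((hsv[...,0]<8)|(hsv[...,0]>172))&(hsv[...,1]>120); r[:,:140]=False;r[:,205:]=False;r&=(P[...,2]>85)&(P[...,2]<105)
print("knob",P[r].mean(0),np.ptp(P[r],axis=0),r.sum())
go(445,136,150,0)
E
```

```text
knob [444.2167633  134.70263803  93.22267213] [ 9.41910636 10.85147248 12.88825947] 13
pos [458.7 344.8 201.1] psi 107.0 roll -73.0 after-roll shift [  13.8 -208.9   50.8] F [ 0.05 -0.01  0.24] w 59.4 t 31.7
```

View pics/m2.png

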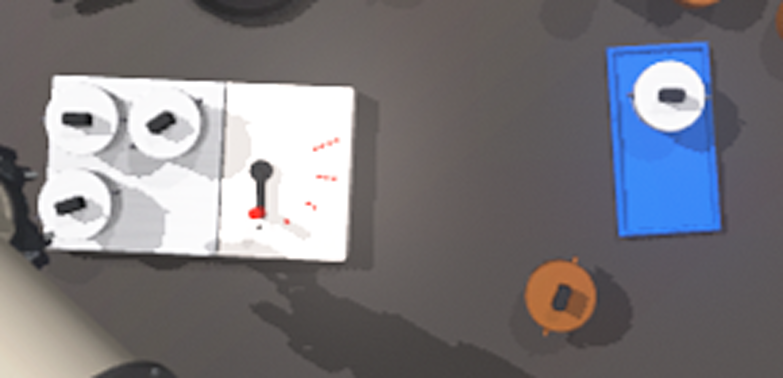

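The crop shows three steel boxes on the plate at (80,120), (163,122) and (72,205). The fourth is in the tray at (670,95), and the lever is at the black dot with its knob at (257,213). Three full boxes means the mark at 1.5 rad.

Call:
apply_moves(motion=[[[0,0,0,8],[0,0,0,8],[0,0,0,8],[0,0,0,8],[0,0,0,8],[0,0,0,8],[0,0,0,8],[0,0,0,8],[0,0,0,8],[0,0,0,8]]])

```text
time: 32.7
eef_pos: [457.8, 344.1, 198.7]
tool_rot: [0.973, 0.23, -0.001, 0.0]
contact_force: [-0.5, -0.7, -0.4]
gripper_width: 59.9
grip_force: 0.0
```

Call:
apply_moves(motion=[[[0,0,0,8],[0,0,0,8],[0,0,0,8],[0,0,0,0],[0,0,0,0]]])

```text
time: 33.2
eef_pos: [457.9, 344.3, 199.0]
tool_rot: [1.0, 0.028, -0.0, 0.0]
contact_force: [0.3, -0.4, 0.5]
gripper_width: 60.0
grip_force: 0.0
```

```bash
python3 - <<'E'
from h import *
go(444.7,135.5,140)
f=grab("top"); P=cloud(f); hsv=cv2.cvtColor(f["frame"],cv2.COLOR_RGB2HSV)
for p in [(80,120),(163,122),(72,205)]:
    r=find(f,(int(70+p[0]/2.7),int(160+p[1]/2.7)),35); d=r[0]-W; print(r,"warmer xy",(d@wx).round(1),(d@wy).round(1))
# refine warmer outline
w=(P[...,2]>28)&(P[...,2]<42); w[:,210:]=False; w[:180]=False;w[262:]=False;w[:,:80]=False
g=hsv[...,2].astype(float)
print("divider cols",[ (int(v),int(140+np.argmin(g[v,140:160])),P[v,140+np.argmin(g[v,140:160])].round(1).tolist()) for v in (235,240,245)])
k=(hsv[...,2]<90)&(P[...,2]>38)&(P[...,2]<70); k[:,:155]=False;k[:,175:]=False;k[:210]=False;k[245:]=False
q=P[k]; print("hub/arm pts",len(q)); 
for v in range(214,244,2):
    c=np.where(k[v])[0]; 
    if len(c): print(v,c.min(),c.max(),P[v,c].mean(0).round(1))
R=((hsv[...,0]<8)|(hsv[...,0]>172))&(hsv[...,1]>50); R[:,165:205]&=True; R[:,:168]=False;R[:,205:]=False;R[:190]=False;R[260:]=False
n,L,S,C=cv2.connectedComponentsWithStats(R.astype(np.uint8))
for i in range(1,n): print(S[i,4],P[L==i].mean(0).round(1))
E
```

```text
pos [457.9 344.3 199. ] psi 3.2 roll 0 after-roll shift [-24.9 207.7  59.1] F [ 0.31 -0.41  0.53] w 60.0 t 33.2
(array([559.4, 336.6]), array([31.1, 12.7]), 89.3, array([543.4, 317.2]), 69.7, np.float64(118.6)) warmer xy 52.0 48.2
(array([553.8, 239.9]), array([17.8, 29.7]), -53.4, array([558.7, 252.2]), 58.9, np.float64(117.6)) warmer xy 52.6 -48.6
(array([0., 0.]), array([0., 0.]), 0.0, array([477.8, 303.1]), 64.3, np.float64(nan)) warmer xy -484.7 -323.5
divider cols [(235, 151, [454.4, 186.5, 39.7]), (240, 151, [437.8, 188.3, 32.4]), (245, 150, [421.6, 191.4, 34.2])]
hub/arm pts 65
220 165 168 [502.1 133.2  51.6]
222 163 169 [495.7 135.6  47.9]
224 163 169 [489.2 135.   51.8]
226 165 167 [482.7 135.   51.9]
228 165 167 [476.2 135.5  49.9]
230 165 167 [469.8 135.   53.1]
232 166 167 [463.2 134.4  48. ]
234 166 167 [456.8 133.9  51.3]
7 [526.1  51.   34.9]
7 [519.8  67.4  35.5]
6 [483.6  61.8  38.5]
3 [481.7  48.6  35.9]
2 [451.9  80.9  38.3]
2 [446.7  73.6  32.7]
2 [441.7 131.3  39.8]
4 [431.3 107.5  36.9]
  return np.nanmean(a, axis, out=out, keepdims=keepdims)
```

Call:
apply_moves(motion=[[[-3,20,0,0],[-4,35,0,0],[-5,40,0,0],[-5,40,0,0],[-4,35,10,0],[-2,22,15,0],[-1,10,15,0],[-1,5,15,0],[0,0,4,0],[0,0,0,0]]])

```text
time: 34.25
eef_pos: [443.7, 136.5, 140.1]
tool_rot: [1.0, 0.027, -0.0, 0.0]
contact_force: [0.2, 0.4, 0.5]
gripper_width: 60.0
grip_force: 0.0
```

Call:
apply_moves(motion=[[[0,0,10,0],[0,0,20,0],[0,0,20,0],[0,0,15,0],[0,0,8,0],[0,0,5,0],[0,0,0,0]]])

```text
time: 34.95
eef_pos: [443.9, 136.6, 62.2]
tool_rot: [1.0, 0.026, -0.0, -0.0]
contact_force: [0.8, -0.0, 0.4]
gripper_width: 59.9
grip_force: 0.0
```

```bash
python3 - <<'E'
from h import *
go(444.7,135.5,62)
E
```

```text
pos [443.9 136.6  62.2] psi 3.0 roll 0 after-roll shift [0.7 1.1 0.2] F [ 0.82 -0.    0.36] w 59.9 t 34.95
```

Call:
apply_moves(motion=[[[0,0,0,0],[0,0,0,0],[0,0,0,0],[0,0,0,0],[0,0,0,0],[0,0,0,0],[0,0,0,0],[0,0,0,0]]], fingers=0, force=25)

```text
time: 35.75
eef_pos: [444.2, 136.4, 62.8]
tool_rot: [1.0, 0.026, 0.0, -0.0]
contact_force: [-1.7, 0.7, 6.4]
gripper_width: 14.5
grip_force: 25.0
```

```bash
python3 - <<'E'
from h import *
go(444.7,135.5,62)
o=manip.get_obs(); p=np.array(o["eef_pos"])[:2]; H=warm(0,-155); d=p-H
q0=np.arctan2(-d@wy,-d@wx); r=np.hypot(*d); print("q0",q0,"r",r)
# chord rows in tool frame rotating with lever: step dq
psi=np.arctan2(d[1],d[0])  # radial direction
R=Ro.from_quat(o["tool_rot"]).as_matrix(); 
dq=np.radians(8); e=H+ Ro.from_euler('z',dq).as_matrix()[:2,:2]@d
print("8deg step in tool axes",(R.T@np.r_[e-p,0]).round(2),"total deg",np.degrees(1.5-q0))
E
```

```text
pos [444.2 136.4  62.8] psi 3.0 roll 0 after-roll shift [0.5 1.  0.8] F [-1.72  0.65  6.43] w 14.5 t 35.75
q0 0.07720220548106921 r 50.28903509748395
8deg step in tool axes [ 0.22  7.01 -0.  ] total deg 81.52030872645646
```

Call:
apply_moves(motion=[[[0.1,3.5,0,-4],[0.1,3.5,0,-4],[0.1,3.5,0,-4],[0.1,3.5,0,-4],[0.1,3.5,0,-4],[0.1,3.5,0,-4],[0.1,3.5,0,-4],[0.1,3.5,0,-4],[0.1,3.5,0,-4],[0.1,3.5,0,-4]]])

```text
time: 36.75
eef_pos: [456.6, 104.3, 62.7]
tool_rot: [0.93, 0.368, -0.001, 0.0]
contact_force: [-6.3, -1.7, 13.6]
gripper_width: 14.0
grip_force: 25.8
```

```bash
cat >> h.py <<'E'
def lev(tgt=1.5):
    o=manip.get_obs(); p=np.array(o["eef_pos"])[:2]; H=warm(0,-155); d=p-H
    R=Ro.from_quat(o["tool_rot"]).as_matrix()
    e=H+50*(-np.cos(tgt)*wx-np.sin(tgt)*wy)
    print("q",np.arctan2(-d@wy,-d@wx),"r",np.hypot(*d),"to goal",(R.T@np.r_[e-p,0]).round(1),"F",np.round(o["contact_force"],1),o["eef_pos"],o["gripper_width"])
E
python3 - <<'E'
from h import *
lev(0.077+np.radians(40))
lev()
E
```

```text
q 0.7770720817608554 r 50.084918637934614 to goal [ 0.1 -0.1 -0. ] F [-6.3 -1.7 13.6] [456.59665157 104.34796424  62.66788418] 14.006088664776682
q 0.7770720817608554 r 50.084918637934614 to goal [11.3 33.6 -0. ] F [-6.3 -1.7 13.6] [456.59665157 104.34796424  62.66788418] 14.006088664776682
```

Call:
apply_moves(motion=[[[0.1,3.5,-1,-4],[0.1,3.5,0,-4],[0.1,3.5,0,-4],[0.1,3.5,0,-4],[0.1,3.5,0,-4],[0.1,3.5,0,-4],[0.1,3.5,0,-4],[0.1,3.5,0,-4],[0.1,3.5,0,-4],[0.1,3.5,0,-4]]])

```text
time: 37.75
eef_pos: [486.6, 88.3, 63.0]
tool_rot: [0.748, 0.664, -0.001, -0.0]
contact_force: [-6.0, -1.7, -0.2]
gripper_width: 14.2
grip_force: 26.2
```

Call:
apply_moves(motion=[[[0,1.2,0,-1.5],[0,0,0,0],[0,0,0,0],[0,0,0,0]]])

```text
time: 38.15
eef_pos: [488.0, 88.1, 63.0]
tool_rot: [0.741, 0.672, -0.001, -0.0]
contact_force: [-3.9, -3.6, -2.4]
gripper_width: 14.0
grip_force: 26.0
```

```bash
python3 - <<'E'
from h import *
lev()
E
```

```text
q 1.5034646896213655 r 49.4219789937035 to goal [-0.6 -0.2  0. ] F [-3.9 -3.6 -2.4] [488.00598548  88.11388644  63.02324605] 13.964668742375187
```

Call:
apply_moves(motion=[[[0,0,0,0],[0,0,0,0],[0,0,0,0],[0,0,0,0],[0,0,-10,0],[0,0,-20,0],[0,0,-25,0],[0,0,-25,0],[0,0,-20,0],[0,0,0,0]]], fingers=0.6)

```text
time: 39.15
eef_pos: [490.2, 89.2, 166.5]
tool_rot: [0.74, 0.672, 0.002, 0.001]
contact_force: [-1.6, -0.7, 0.1]
gripper_width: 51.0
grip_force: 0.0
```

Call:
apply_moves(motion=[[[-20,0,0,0],[-40,0,0,0],[-45,0,0,0],[-45,0,0,0],[-45,0,0,0],[-45,0,0,0],[-35,0,0,0],[-20,0,0,0],[0,0,0,0],[0,0,0,0]]])

```text
time: 40.15
eef_pos: [460.2, -204.7, 163.2]
tool_rot: [0.741, 0.672, 0.0, -0.0]
contact_force: [0.3, 0.3, -0.7]
gripper_width: 51.2
grip_force: 0.0
```

```bash
python3 - <<'E'
from h import *
f=grab("top"); save(f,"end.png"); 
P=cloud(f); hsv=cv2.cvtColor(f["frame"],cv2.COLOR_RGB2HSV)
for p in [(559,337),(553,240),(458,345)]:
    q=P[...,:2]-np.array(p); m=(P[...,2]>107)&(P[...,2]<128)&(np.hypot(q[...,0],q[...,1])<45); c=P[m][:,:2].mean(0)-W; print(m.sum(),"warmer",(c@wx).round(1),(c@wy).round(1),np.median(P[m][:,2]))
r=find(f,(318,195),5); print("tray box",r)
r=((hsv[...,0]<8)|(hsv[...,0]>172))&(hsv[...,1]>120)&(P[...,2]>85)&(P[...,2]<105); r[:,:140]=False;r[:,205:]=False
k=P[r].mean(0)[:2]; d=k-warm(0,-155); print("knob",k,r.sum(),"q",np.arctan2(-d@wy,-d@wx))
E
```

```text
54 warmer 52.0 46.7 118.60669506787076
58 warmer 51.2 -49.6 118.22304497903644
56 warmer -48.1 48.7 117.77764182614101
tray box (array([ 573.1, -356.6]), array([30.8, 16.1]), 87.2, array([ 572.3, -356.6]), 49.1, np.float64(87.7))
knob [488.41698079  86.73979275] 15 q 1.515044068566132
```

View pics/end.png

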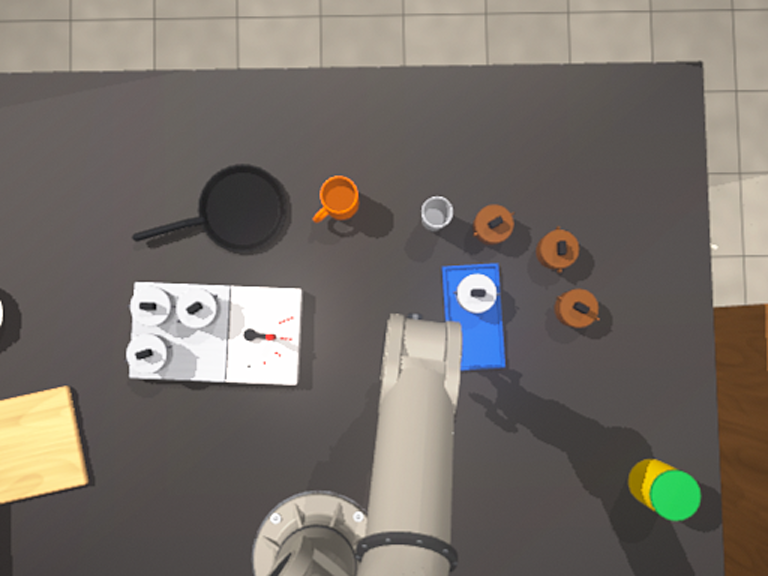

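The end picture shows three boxes on the plate at (150,307), (197,308) and (147,353), and the empty one in the tray at (477,293). The lever points along the three-dot line at (270,337), about 1.5 rad, and the arm is clear. I'm handing the job in.

```bash
python3 -c "
from plant import manip
print(manip.close_job())"
```

```text
the job is handed in; nothing more can be done
None
```

I handed the job in with three full boxes standing on the warmer plate, the one empty box in the tray, and the lever released at the three-dot mark (about 1.5 rad); the hand-in returned no verdict.

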